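Set the vial stock tags

ROBOT

A 6-joint arm with a two-finger parallel gripper is mounted at the origin on the work surface. World frame = base frame: x ahead of the robot, y to its left, z up, the work surface at z = 0. Lengths are in m, angles in degrees, forces in N, time in s.
With the tool pointing down it reaches from about 0.35 to 0.875 m from the base axis. Payload 4.2 kg.
Tool frame: the origin (TCP) lies midway between the tips of the shut fingers; the grasp point (between the pads) lies 19 mm behind it; z points along the fingers, y is the direction in which the jaws open and shut (so a half turn about z gives the same grasp; the last joint's range is limited). The gripper opens to 87 mm and grips with 3 to 60 N. Pads are 19 mm wide; open, the fingers measure 117 mm over their backs; the gripper's body (75 mm by 190 mm) begins 51 mm behind the grasp point.
Start: joints at [-59.095, 22.042, 0.453, 0, -68.411, -14.817], TCP at [0.173, -0.6, 0.223] pointing down, gripper open.
Joint ranges: [-179.83, 179.83], [-69.29, 118.12], [-61.27, 80.66], [-181.25, 117.63], [-171.15, -9.14], [-177.46, 177.46]. Speed limits (degrees/s): [159.86, 159.86, 180, 180, 180, 180].

INTERFACE

Orientations are given as a 3x3 rotation matrix whose columns are the frame's x, y, z axes.
In Python, from station import r gives the robot as it stands.
- The arm moves only by the tool play_rows, never from a script. Its argument "commands" is a list that holds one entry, the list of rows, each a list of 7 numbers: the shift along the world's x, y, z in m, then the turn, a rotation vector about the world's x, y, z in rad, then the closure, from 0 (fully open) to 1 (shut). A call has 1 to 5 rows; each row is the pose to reach, as a shift and turn from the pose commanded when the call began; what a row does not reach only later rows make up. A row lasts 1/10 s, in which the tool goes at most 50 mm and 8.59 degrees, less where a joint would pass 70% of its speed; a pose out of reach is approached as far as the arm can. A call with a gripper value outside its range is refused whole. The fingers move at their own pace and stop on an object; the grip force is fixed at half the most. Time passes only in rows, so rows that repeat a pose let the fingers close. It gives the time, the measured TCP pose, the force and the opening at its end, in the units of the state.
- r.sense(): the state, without advancing time (a new reading comes with each control period).
- r.capture(name): name is "scene" or "top" or "wrist"; returns a dict with "image" (400x640x3 uint8, red, green, blue), "range_z" (400x640 float32, m along the optical axis (not along the pixel's ray), 0 where there is no reading), "intrinsics" (3x3 intrinsics, pixels), "extrinsics" (4x4, takes a point from camera to world coordinates); the wrist camera has in their place "mount" (4x4, takes a point from camera to tool coordinates, whose origin is the TCP and whose axes are the flange's). Camera axes: x right, y up, looking along -z (the intrinsics and any distortion apply to the point x, -y, -z); pixel columns grow to the right and rows downward; lengths in m; the calibration is good to about 2 mm. A picture is of the moment at which its call begins: read the wrist's pose just before it.
- r.finish_job(): hands the job in, once; it reports no verdict.
The state is a dict: "time_s": time; "joints": joint angles; "joint_velocities": joint speeds; "effort": joint torques, N m; "tcp_pos": TCP position; "ee_rot": TCP orientation; "wrist_force": force on the tool from outside, world axes, zero at the start; "moment": the same for the moment, N m; "gripper_width": opening from 0.0 (shut) to 1.0 (fully open).
Only numpy, scipy, OpenCV 4.12 (cv2) and the standard library are available. Lean on these libraries where they do the work, as an engineer would, in place of code of your own. Each camera call takes 0.05 s, during which the arm holds its last target. There are 200 camera calls.

TASK

Each bin of vials on the grey stock board has a flip tag in front of it, green on one face and red on the other. With a fingertip, push over the tags that are wrong, so that only the full bins show green face up and the nearly empty bin shows red, every tag lying fully over on its stop. Do not flip a tag that is already right, and leave the bins and everything else where they stand.

Things in the scene. Friction and masses are not known exactly. Their poses are not given: they have to be found in the camera images.
- tag_1 (a joint): Flip tag: plate 66 mm along its lower-edge hinge (parallel to board x), 4 mm thick, reaching 4 to 50 mm from the hinge, 30 g. 0 rad = upright; positive = leans to board +y (left), green face up; negative = leans to -y, red face up. It rests on a stop at +0.75 or -0.75. No spring, little friction: pushed past upright, it falls onto the other stop.
- hinge_1 (a point): Mid-hinge of tag_1, 35 mm above the bench, in a black bracket (90 mm along the hinge, 22 across, posts 40 mm above the bench). Axes as the board's. The four brackets, in varying order, stand 130 mm apart in a row along board y; each one's bin stands about 105 mm from it towards board +x, other bins over 150 mm away.
- tag_2 (a joint): Flip tag: plate 66 mm along its lower-edge hinge (parallel to board x), 4 mm thick, reaching 4 to 50 mm from the hinge, 30 g. 0 rad = upright; positive = leans to board +y (left), green face up; negative = leans to -y, red face up. It rests on a stop at +0.75 or -0.75. No spring, little friction: pushed past upright, it falls onto the other stop.
- hinge_2 (a point): Mid-hinge of tag_2, 35 mm above the bench, in a black bracket (90 mm along the hinge, 22 across, posts 40 mm above the bench). Axes as the board's. The four brackets, in varying order, stand 130 mm apart in a row along board y; each one's bin stands about 105 mm from it towards board +x, other bins over 150 mm away.
- tag_3 (a joint): Flip tag: plate 66 mm along its lower-edge hinge (parallel to board x), 4 mm thick, reaching 4 to 50 mm from the hinge, 30 g. 0 rad = upright; positive = leans to board +y (left), green face up; negative = leans to -y, red face up. It rests on a stop at +0.75 or -0.75. No spring, little friction: pushed past upright, it falls onto the other stop.
- hinge_3 (a point): Mid-hinge of tag_3, 35 mm above the bench, in a black bracket (90 mm along the hinge, 22 across, posts 40 mm above the bench). Axes as the board's. The four brackets, in varying order, stand 130 mm apart in a row along board y; each one's bin stands about 105 mm from it towards board +x, other bins over 150 mm away.
- tag_4 (a joint): Flip tag: plate 66 mm along its lower-edge hinge (parallel to board x), 4 mm thick, reaching 4 to 50 mm from the hinge, 30 g. 0 rad = upright; positive = leans to board +y (left), green face up; negative = leans to -y, red face up. It rests on a stop at +0.75 or -0.75. No spring, little friction: pushed past upright, it falls onto the other stop.
- hinge_4 (a point): Mid-hinge of tag_4, 35 mm above the bench, in a black bracket (90 mm along the hinge, 22 across, posts 40 mm above the bench). Axes as the board's. The four brackets, in varying order, stand 130 mm apart in a row along board y; each one's bin stands about 105 mm from it towards board +x, other bins over 150 mm away.
- bin_full_a: Loose blue open stock bin, 100 x 96 mm, 45 mm high (vial caps to 51 mm), standing on the 8 mm board; FULL: 16 amber vials with white caps fill it. Origin: centre of its underside.
- bin_full_b: Loose blue open stock bin, 100 x 96 mm, 45 mm high (vial caps to 51 mm), standing on the 8 mm board; FULL: 16 amber vials with white caps fill it. Origin: centre of its underside.
- bin_full_c: Loose blue open stock bin, 100 x 96 mm, 45 mm high (vial caps to 51 mm), standing on the 8 mm board; FULL: 16 amber vials with white caps fill it. Origin: centre of its underside.
- bin_low: Loose blue open stock bin, 100 x 96 mm, 45 mm high (vial caps to 51 mm), standing on the 8 mm board; NOT full: only two vials left in it. Origin: centre of its underside.
- board: Fixed grey board lying on the bench, 270 mm (x) by 530 mm (y), 8 mm thick, carrying the brackets and bins, black lines dividing it into four lanes, each with one tag and its bin. Origin on the line of the hinges, in the middle of the row, on the bench surface; x points from the tags to the bins, y along the row to the robot's left.
- vial: Loose single vial with a blue cap, 24 mm across, 50 mm tall, standing on the near edge of the board, 75 to 85 mm from the hinge line. Origin: centre of its underside.
- eraser: Loose yellow eraser, 22 x 50 x 16 mm, on the near edge of the board, 80 to 85 mm from the hinge line. Origin: centre of its underside.
- wash_bottle: Loose red bottle, 64 mm across, 150 mm tall, on the bench left of the board. Origin: centre of its underside.
- tip_box: Loose white box of pipette tips with a clear lid, 122 x 87 x 69 mm, on the bench right of the board. Origin: centre of its underside.
- tape_roll: Loose roll of green tape lying flat, 80 mm across, 20 mm high, on the bench left of the board. Origin: centre of its underside.
Mind the look-alikes: they are no part of the job. What is shaped like the bin_full_b but pink or yellow is not meant.

How it is judged (in metres and radians):
At the end, for the whole second after the job is handed in: The tags in front of the three full bins lean more than 0.6 rad to the green-up side, the other one more than 0.6 rad to the red-up side, and no bin has moved more than 20 mm ((((horizontal distance between hinge_1 and bin_full_a below 0.135 m or horizontal distance between hinge_1 and bin_full_b below 0.135 m or horizontal distance between hinge_1 and bin_full_c below 0.135 m) and value of joint tag_1 above 0.6 rad) or (not (horizontal distance between hinge_1 and bin_full_a below 0.135 m or horizontal distance between hinge_1 and bin_full_b below 0.135 m or horizontal distance between hinge_1 and bin_full_c below 0.135 m) and value of joint tag_1 below -0.6 rad)) and (((horizontal distance between hinge_2 and bin_full_a below 0.135 m or horizontal distance between hinge_2 and bin_full_b below 0.135 m or horizontal distance between hinge_2 and bin_full_c below 0.135 m) and value of joint tag_2 above 0.6 rad) or (not (horizontal distance between hinge_2 and bin_full_a below 0.135 m or horizontal distance between hinge_2 and bin_full_b below 0.135 m or horizontal distance between hinge_2 and bin_full_c below 0.135 m) and value of joint tag_2 below -0.6 rad)) and (((horizontal distance between hinge_3 and bin_full_a below 0.135 m or horizontal distance between hinge_3 and bin_full_b below 0.135 m or horizontal distance between hinge_3 and bin_full_c below 0.135 m) and value of joint tag_3 above 0.6 rad) or (not (horizontal distance between hinge_3 and bin_full_a below 0.135 m or horizontal distance between hinge_3 and bin_full_b below 0.135 m or horizontal distance between hinge_3 and bin_full_c below 0.135 m) and value of joint tag_3 below -0.6 rad)) and (((horizontal distance between hinge_4 and bin_full_a below 0.135 m or horizontal distance between hinge_4 and bin_full_b below 0.135 m or horizontal distance between hinge_4 and bin_full_c below 0.135 m) and value of joint tag_4 above 0.6 rad) or (not (horizontal distance between hinge_4 and bin_full_a below 0.135 m or horizontal distance between hinge_4 and bin_full_b below 0.135 m or horizontal distance between hinge_4 and bin_full_c below 0.135 m) and value of joint tag_4 below -0.6 rad)) and not (distance of bin_full_a from where it was at the start of the episode above 0.02 m) and not (distance of bin_full_b from where it was at the start of the episode above 0.02 m) and not (distance of bin_full_c from where it was at the start of the episode above 0.02 m) and not (distance of bin_low from where it was at the start of the episode above 0.02 m)); the robot touches nothing.
It fails at once if a bin is shifted more than 20 mm or lifted (distance of any of bin_full_a, bin_full_b, bin_full_c, bin_low from where it was at the start of the episode above 0.02 m).
It fails at once if another loose thing is shifted more than 30 mm, lifted or knocked over (distance of any of vial, eraser, wash_bottle, tip_box, tape_roll from where it was at the start of the episode above 0.03 m or angle between any of vial, eraser, wash_bottle, tip_box, tape_roll's own z axis and vertical above 0.5 rad).
It fails at once if a tag that was right at the start is pushed past upright (((horizontal distance between hinge_1 and bin_full_a below 0.135 m or horizontal distance between hinge_1 and bin_full_b below 0.135 m or horizontal distance between hinge_1 and bin_full_c below 0.135 m) and value of joint tag_1 below -0.1 rad) or (not (horizontal distance between hinge_2 and bin_full_a below 0.135 m or horizontal distance between hinge_2 and bin_full_b below 0.135 m or horizontal distance between hinge_2 and bin_full_c below 0.135 m) and value of joint tag_2 above 0.1 rad) or (not (horizontal distance between hinge_3 and bin_full_a below 0.135 m or horizontal distance between hinge_3 and bin_full_b below 0.135 m or horizontal distance between hinge_3 and bin_full_c below 0.135 m) and value of joint tag_3 above 0.1 rad) or (not (horizontal distance between hinge_4 and bin_full_a below 0.135 m or horizontal distance between hinge_4 and bin_full_b below 0.135 m or horizontal distance between hinge_4 and bin_full_c below 0.135 m) and value of joint tag_4 above 0.1 rad)).
It also fails if it takes over 64 s, if anything falls off the work surface, if the arm or the gripper's body presses on something with over 40 N, if the wrist force passes 120 N, or if a joint passes its speed limit or range.

## Working session

There is one attempt and no reset: what is moved stays moved. The work goes in short steps, Python scripts to look and compute and a tool call to move; the robot and the scene stay as the last step left them, time stands still between calls to the robot, and variables do not carry over. Pictures are saved under pics/ and viewed, about 8 in all and at most 12, crops included, and the job is handed in when it is done.

Besides the shell and the picture viewer there is one more tool, called after ">>>" as a command line: name --argument value ..., lists and objects as JSON in quotes. play_rows: Moves the arm, as the interface text tells. Its arguments: {"type":"object","properties":{"commands":{"type":"array","items":{"type":"array","items":{"type":"array","items":{"type":"number"}}}}},"required":["commands"]}

```bash
mkdir -p pics; cat > h.py <<'E'
import numpy as np, cv2
from station import r
def cap(n,f=None):
    c=r.capture(n)
    if f: cv2.imwrite(f,c["image"][:,:,::-1])
    return c
def pts(c):
    K=c["intrinsics"];z=c["range_z"];v,u=np.mgrid[:400,:640]
    p=np.stack([(u-K[0,2])/K[0,0]*z,-(v-K[1,2])/K[1,1]*z,-z,np.ones_like(z)],-1)
    return (p@np.array(c["extrinsics"]).T)[...,:3]
E
python3 - <<'E'
from h import *
s=r.sense();print(s["time_s"],s["tcp_pos"],s["ee_rot"])
c=cap("top","pics/top.png");np.save("P.npy",pts(c));np.save("I.npy",c["image"]);print(c["extrinsics"])
c=cap("scene","pics/scene.png");print(c["extrinsics"])
E
```

```text
0.0 [ 0.17308472 -0.59995207  0.22147993] [[-9.60889891e-01 -2.76929957e-01 -6.44576955e-04]
 [-2.76930700e-01  9.60887796e-01  2.00774070e-03]
 [ 6.33625824e-05  2.10772089e-03 -9.99997777e-01]]
[[-2.71555102e-02  9.91547343e-01 -1.26871763e-01  3.57446244e-01]
 [-9.99630961e-01 -2.70274693e-02  2.73089473e-03  6.07888087e-03]
 [-7.21211262e-04  1.26899101e-01  9.91915368e-01  1.46877921e+00]
 [ 0.00000000e+00  0.00000000e+00  0.00000000e+00  1.00000000e+00]]
[[-0.71930531 -0.39678005  0.57023281  1.34255835]
 [ 0.69469134 -0.40852968  0.59203669  0.86687883]
 [-0.00195132  0.82199093  0.56949723  0.86519676]
 [ 0.          0.          0.          1.        ]]
```

View pics/top.png

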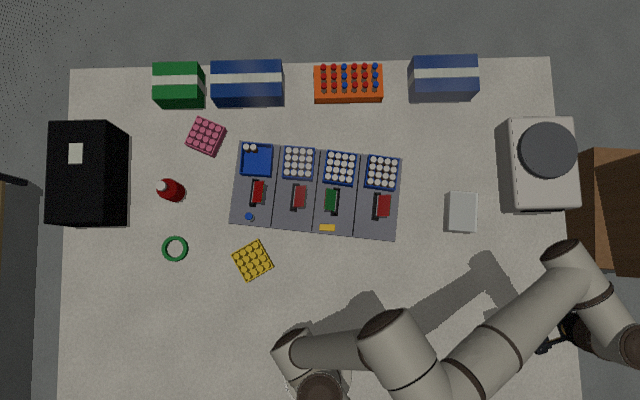

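View pics/scene.png

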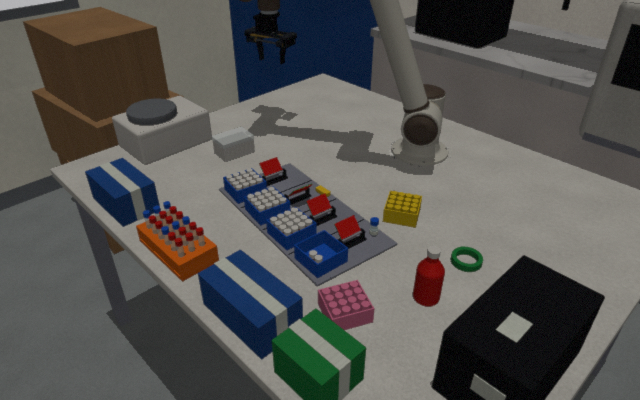

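The leftmost bin is low and its tag at (258,192) is red, which is right. The tag at (331,200) is green, also right. The tags at (299,196) and (382,205) are red in front of full bins, so those two are wrong. Next I'll measure them.

```bash
python3 - <<'E'
from h import *
P=np.load("P.npy");I=np.load("I.npy").astype(int)
R,G,B=I[...,0],I[...,1],I[...,2]
roi=np.zeros((400,640),bool);roi[140:242,228:405]=1
for n,m in(("red",(R>110)&(G<70)&(B<80)),("green",(G>60)&(R<50)&(B<80)),("yel",(R>150)&(G>130)&(B<90)),("blue",(B>120)&(R<60))):
    k,l,st,ce=cv2.connectedComponentsWithStats((m&roi).astype(np.uint8))
    for i in range(1,k):
        if st[i,4]<25: continue
        q=P[l==i]; 
        print(n,ce[i].round(),st[i],q.mean(0).round(3),"z",np.percentile(q[:,2],[5,50,95]).round(3))
        if n in("red","green"):
            lo=q[q[:,2]<np.percentile(q[:,2],30)].mean(0);hi=q[q[:,2]>np.percentile(q[:,2],70)].mean(0);print("   low",lo.round(3),"hi",hi.round(3), cv2.minAreaRect(q[:,:2].astype(np.float32)))
# board outline
z=P[...,2];m=(roi&(z<.02)&(z>-.02)&(abs(R-B)<30)&(R<125)&(R>60))
mm=cv2.morphologyEx(m.astype(np.uint8),cv2.MORPH_CLOSE,np.ones((25,25)))&roi
ys,xs=np.nonzero(mm);print("board",cv2.minAreaRect(np.c_[xs,ys].astype(np.float32)))
m=z[roi];print(np.percentile(z[250:280,330:400],50))
wh=roi&(R>150)&(G>150)&(B>150)&(z>.04)
k,l,st,ce=cv2.connectedComponentsWithStats(cv2.dilate(wh.astype(np.uint8),np.ones((5,5))))
for i in range(1,k):print("caps",ce[i],P[(l==i)&wh].mean(0).round(3))
c=cv2.resize(I[135:245,225:410].astype(np.uint8)[:,:,::-1],None,fx=4,fy=4,interpolation=cv2.INTER_CUBIC);cv2.imwrite("pics/crop.png",c)
E
```

```text
green [330. 199.] [325 188  11  23 205] [ 0.53  -0.051  0.077] z [0.042 0.057 0.073]
   low [ 0.53  -0.061  0.044] hi [ 0.526 -0.039  0.136] ((0.459401935338974, -0.03515361249446869), (0.03565217927098274, 0.21704663336277008), 77.30894470214844)
yel [327. 227.] [319 224  16   7  76] [ 0.449 -0.039  0.024] z [0.019 0.024 0.029]
blue [258. 162.] [243 148  29  27 604] [0.662 0.174 0.026] z [0.006 0.012 0.051]
blue [248. 216.] [245 213   7   6  36] [0.488 0.201 0.058] z [0.054 0.058 0.062]
board ((314.42620849609375, 196.3114776611328), (168.21542358398438, 98.86504364013672), 5.19442892074585)
0.0003120386247870144
caps [250.93902439 147.07317073] [0.702 0.188 0.061]
caps [290. 151.] [0.686 0.068 0.061]
caps [311. 153.] [0.677 0.003 0.063]
caps [341.26666667 165.81025641] [ 0.637 -0.088  0.06 ]
caps [288. 159.] [0.661 0.075 0.06 ]
caps [376.44554455 160.37623762] [ 0.649 -0.199  0.058]
caps [388. 163.] [ 0.64  -0.234  0.06 ]
caps [288.5 165.5] [0.64  0.074 0.061]
caps [395. 164.] [ 0.636 -0.256  0.06 ]
caps [371. 168.] [ 0.625 -0.181  0.063]
caps [381.5        169.41666667] [ 0.621 -0.21   0.06 ]
caps [395. 171.] [ 0.614 -0.255  0.059]
caps [288. 173.] [0.617 0.076 0.061]
caps [295. 173.] [0.618 0.055 0.053]
caps [330.87837838 177.86486486] [ 0.598 -0.056  0.059]
caps [380. 176.] [ 0.6   -0.208  0.061]
caps [387. 177.] [ 0.596 -0.23   0.057]
caps [341.5 180. ] [ 0.59  -0.088  0.062]
caps [377.30327869 183.28688525] [ 0.577 -0.199  0.058]
```

View pics/crop.png

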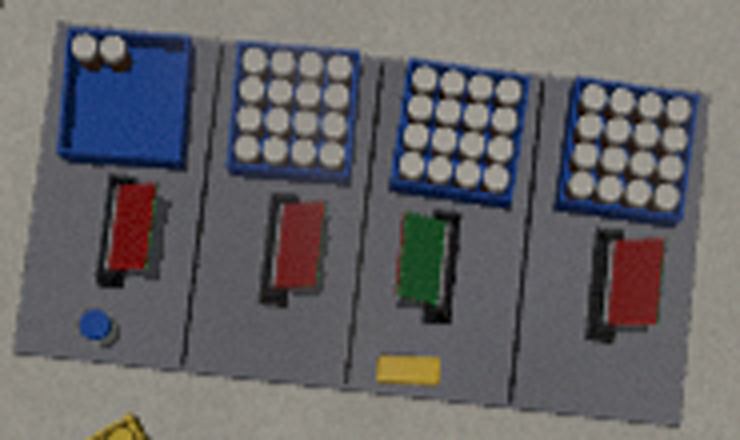

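```bash
cat >> h.py <<'E'
def ray(c,uv,z):
    K=c["intrinsics"];E=np.array(c["extrinsics"])
    d=E[:3,:3]@np.array([(uv[0]-K[0,2])/K[0,0],-(uv[1]-K[1,2])/K[1,1],-1]);o=E[:3,3]
    return o+d*(z-o[2])/d[2]
E
python3 - <<'E'
from h import *
c=cap("top");I=c["image"].astype(int)
R,G,B=I[...,0],I[...,1],I[...,2]
roi=np.zeros((400,640),bool);roi[140:242,228:405]=1
for n,m,z in(("red",(R>80)&(G<60)&(B<60)&(R>2*G),.055),("green",(G>60)&(R<50)&(B<80),.055),("black",(R<42)&(G<42)&(B<42),.04)):
    k,l,st,ce=cv2.connectedComponentsWithStats((m&roi).astype(np.uint8))
    for i in range(1,k):
        if st[i,4]<25: continue
        ys,xs=np.nonzero(l==i);b=cv2.boxPoints(cv2.minAreaRect(np.c_[xs,ys].astype(np.float32)))
        print(n,st[i],ray(c,ce[i],z)[:2].round(3),[ray(c,p,z)[:2].round(3).tolist() for p in b])
# board corners from crop at z=.008
for u,v in((58,22),(707,94),(680,425),(15,353)): print(ray(c,(225+(u-1.5)/4,135+(v-1.5)/4),.008).round(3))
E
```

```text
red [252 181  12  21 189] [0.564 0.172] [[0.533, 0.19], [0.599, 0.181], [0.595, 0.154], [0.529, 0.163]]
red [294 186  12  21 199] [0.545 0.043] [[0.515, 0.062], [0.579, 0.054], [0.575, 0.024], [0.511, 0.032]]
red [377 195  14  21 252] [ 0.51  -0.215] [[0.48, -0.192], [0.545, -0.201], [0.54, -0.237], [0.475, -0.228]]
green [325 188  11  23 203] [ 0.533 -0.051] [[0.502, -0.032], [0.568, -0.04], [0.564, -0.07], [0.498, -0.062]]
black [249 179  10  28  62] [0.552 0.19 ] [[0.52, 0.202], [0.606, 0.19], [0.602, 0.168], [0.517, 0.18]]
black [290 184   7  28  57] [0.529 0.065] [[0.585, 0.072], [0.585, 0.053], [0.5, 0.055], [0.501, 0.073]]
black [331 188   9  28  86] [ 0.52 -0.07] [[0.485, -0.052], [0.57, -0.064], [0.567, -0.084], [0.482, -0.072]]
black [372 193   9  28 108] [ 0.507 -0.19 ] [[0.467, -0.178], [0.551, -0.188], [0.549, -0.209], [0.465, -0.198]]
[0.739 0.235 0.008]
[ 0.665 -0.287  0.008]
[ 0.401 -0.252  0.008]
[0.471 0.271 0.008]
```

>>> play_rows --commands '[[[0.0325, 0.034, 0, 0, 0, 0.115, 1], [0.065, 0.068, 0, 0, 0, 0.23, 1], [0.0975, 0.102, 0, 0, 0, 0.345, 1], [0.13, 0.136, 0, 0, 0, 0.46, 1], [0.1625, 0.17, 0, 0, 0, 0.575, 1]]]'

```text
time_s: 0.65
tcp_pos: [0.3366, -0.4289, 0.2224]
ee_rot: [[-0.652, -0.758, -0.0], [-0.758, 0.652, 0.0], [-0.0, 0.0, -1.0]]
wrist_force: [0.6, -0.5, 1.2]
gripper_width: 0.631
```

>>> play_rows --commands '[[[0.0325, 0.034, 0, 0, 0, 0.115, 1], [0.065, 0.068, 0, 0, 0, 0.23, 1], [0.0975, 0.102, 0, 0, 0, 0.345, 1], [0.13, 0.136, 0, 0, 0, 0.46, 1], [0.1625, 0.17, 0, 0, 0, 0.575, 1]]]'

```text
time_s: 1.15
tcp_pos: [0.4991, -0.2588, 0.2225]
ee_rot: [[-0.135, -0.991, -0.0], [-0.991, 0.135, 0.0], [-0.0, 0.0, -1.0]]
wrist_force: [0.2, 0.5, -0.0]
gripper_width: 0.171
```

>>> play_rows --commands '[[[0, 0, 0, 0, 0, 0, 1], [0, 0, 0, 0, 0, 0, 1], [0, 0, 0, 0, 0, 0, 1]]]'

```text
time_s: 1.45
tcp_pos: [0.4975, -0.2608, 0.2223]
ee_rot: [[-0.141, -0.99, -0.001], [-0.99, 0.141, 0.0], [-0.0, 0.001, -1.0]]
wrist_force: [-0.2, -0.6, 0.9]
gripper_width: 0.012
```

```bash
python3 - <<'E'
from h import *
s=r.sense();print(s["time_s"],s["tcp_pos"],s["ee_rot"].round(3),s["joints"],s["gripper_width"])
c=cap("wrist","pics/w1.png")
E
```

```text
1.45 [ 0.49751687 -0.2608244   0.22227738] [[-0.141 -0.99  -0.001]
 [-0.99   0.141  0.   ]
 [-0.     0.001 -1.   ]] [-1.11401495e+01  1.59321282e+01 -8.58817889e+00 -3.12061460e-03
 -6.55327963e+01  3.05896123e+00] 0.0122940117949345
```

View pics/w1.png

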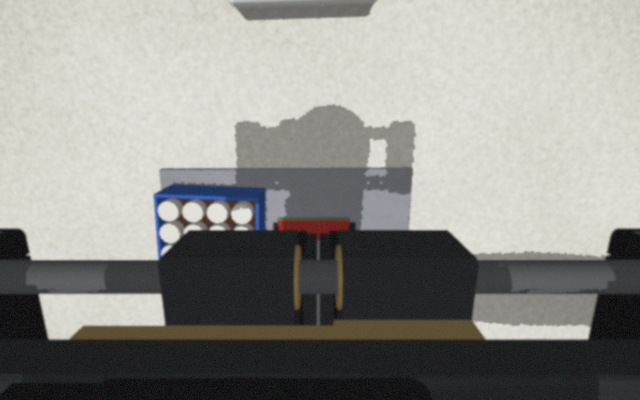

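The wrist view shows the red tag at (315,226), centred on the fingertip at (318,270) along the hinge, and the board edge beyond it. Now I descend on its -y side and push.

>>> play_rows --commands '[[[0, 0, -0.045, 0, 0, 0, 1], [0, 0, -0.09, 0, 0, 0, 1], [0, 0, -0.135, 0, 0, 0, 1], [0, 0, -0.167, 0, 0, 0, 1], [0, 0, -0.167, 0, 0, 0, 1]]]'

```text
time_s: 2.0
tcp_pos: [0.4937, -0.2606, 0.0512]
ee_rot: [[-0.143, -0.99, -0.01], [-0.99, 0.143, 0.003], [-0.001, 0.011, -1.0]]
wrist_force: [-0.5, -0.4, 0.6]
gripper_width: 0.006
```

>>> play_rows --commands '[[[0.001, 0.01, 0, 0, 0, 0, 1], [0.003, 0.02, 0, 0, 0, 0, 1], [0.004, 0.03, 0, 0, 0, 0, 1], [0.005, 0.037, 0, 0, 0, 0, 1], [0.006, 0.044, 0, 0, 0, 0, 1]]]'

```text
time_s: 2.5
tcp_pos: [0.5049, -0.2155, 0.0566]
ee_rot: [[-0.139, -0.99, 0.002], [-0.99, 0.139, -0.0], [-0.0, -0.002, -1.0]]
wrist_force: [-0.4, -0.6, 0.8]
gripper_width: 0.002
```

>>> play_rows --commands '[[[0.001, 0.006, 0, 0, 0, 0, 1], [0.002, 0.012, 0, 0, 0, 0, 1], [0.003, 0.018, 0, 0, 0, 0, 1], [0.0035, 0.024, 0, 0, 0, 0, 1], [0.0035, 0.024, 0, 0, 0, 0, 1]]]'

```text
time_s: 3.0
tcp_pos: [0.5078, -0.1919, 0.0555]
ee_rot: [[-0.139, -0.99, -0.0], [-0.99, 0.139, 0.0], [-0.0, 0.0, -1.0]]
wrist_force: [0.7, 0.0, -0.1]
gripper_width: 0.006
```

```bash
python3 - <<'E'
from h import *
s=r.sense();print(s["time_s"],s["tcp_pos"],s["wrist_force"])
c=cap("scene");cv2.imwrite("pics/s2.png",cv2.resize(c["image"][140:300,200:420,::-1],None,fx=3,fy=3))
E
```

```text
3.0 [ 0.50776096 -0.19185285  0.05547245] [ 0.69238678  0.01250438 -0.14103049]
```

View pics/s2.png

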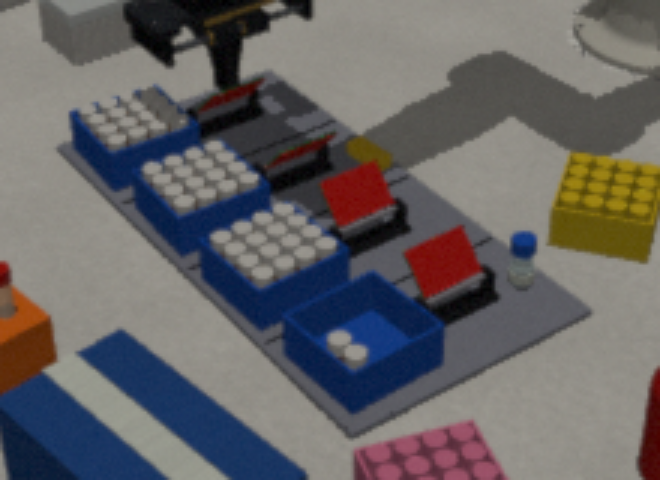

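Tag 4, at (228,95), has gone over and now leans like tag 3. I'll back off, lift, and move to lane 2.

>>> play_rows --commands '[[[-0.002, -0.012, 0, 0, 0, 0, 1], [-0.003, -0.022, 0, 0, 0, 0, 1], [-0.003, -0.022, 0.045, 0, 0, 0, 1], [-0.003, -0.022, 0.09, 0, 0, 0, 1], [-0.003, -0.022, 0.12, 0, 0, 0, 1]]]'

```text
time_s: 3.55
tcp_pos: [0.5054, -0.2162, 0.1787]
ee_rot: [[-0.141, -0.99, 0.004], [-0.99, 0.141, -0.001], [0.001, -0.004, -1.0]]
wrist_force: [-0.3, 0.7, 0.6]
gripper_width: 0.004
```

>>> play_rows --commands '[[[0.006, 0.045, 0, 0, 0, 0, 1], [0.012, 0.09, 0, 0, 0, 0, 1], [0.019, 0.135, 0, 0, 0, 0, 1], [0.025, 0.18, 0, 0, 0, 0, 1], [0.032, 0.211, 0, 0, 0, 0, 1]]]'

```text
time_s: 4.05
tcp_pos: [0.5369, -0.0023, 0.1758]
ee_rot: [[-0.139, -0.99, 0.0], [-0.99, 0.139, 0.0], [-0.0, -0.0, -1.0]]
wrist_force: [-0.0, -0.5, 0.2]
gripper_width: 0.008
```

>>> play_rows --commands '[[[0, 0, 0, 0, 0, 0, 1], [0, 0, 0, 0, 0, 0, 1]]]'

```text
time_s: 4.25
tcp_pos: [0.5367, -0.0038, 0.1754]
ee_rot: [[-0.139, -0.99, -0.001], [-0.99, 0.139, -0.0], [0.0, 0.001, -1.0]]
wrist_force: [-0.3, -0.0, -0.4]
gripper_width: 0.004
```

```bash
python3 - <<'E'
from h import *
c=cap("top");cv2.imwrite("pics/t3.png",cv2.resize(c["image"][130:250,220:410,::-1],None,fx=3,fy=3))
E
```

```text
(no output)
```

View pics/t3.png

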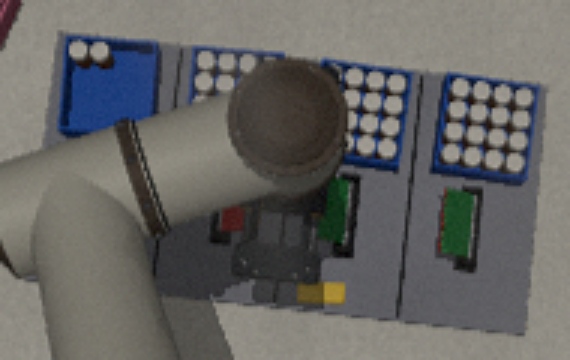

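Tag 4 now shows green at (458,222), and tag 3 is still green at (337,210). The gripper stands between tag 2 and tag 3, so I descend and push.

>>> play_rows --commands '[[[0, 0, -0.035, 0, 0, 0, 1], [0, 0, -0.07, 0, 0, 0, 1], [0, 0, -0.1, 0, 0, 0, 1], [0, 0, -0.12, 0, 0, 0, 1], [0, 0, -0.12, 0, 0, 0, 1]]]'

```text
time_s: 4.8
tcp_pos: [0.5342, -0.0057, 0.0527]
ee_rot: [[-0.143, -0.99, -0.007], [-0.99, 0.143, -0.002], [0.003, 0.007, -1.0]]
wrist_force: [-0.7, -1.1, -0.2]
gripper_width: 0.003
```

>>> play_rows --commands '[[[0.001, 0.01, 0, 0, 0, 0, 1], [0.003, 0.02, 0, 0, 0, 0, 1], [0.004, 0.03, 0, 0, 0, 0, 1], [0.005, 0.037, 0, 0, 0, 0, 1], [0.006, 0.044, 0, 0, 0, 0, 1]]]'

```text
time_s: 5.3
tcp_pos: [0.5431, 0.0417, 0.0562]
ee_rot: [[-0.139, -0.99, 0.001], [-0.99, 0.139, 0.001], [-0.001, -0.001, -1.0]]
wrist_force: [-0.7, -0.3, -0.9]
gripper_width: 0.008
```

>>> play_rows --commands '[[[0.001, 0.006, 0, 0, 0, 0, 1], [0.002, 0.012, 0, 0, 0, 0, 1], [0.003, 0.018, 0, 0, 0, 0, 1], [0.0035, 0.024, 0, 0, 0, 0, 1], [0.0035, 0.024, 0, 0, 0, 0, 1]]]'

```text
time_s: 5.8
tcp_pos: [0.5464, 0.0652, 0.0555]
ee_rot: [[-0.139, -0.99, 0.0], [-0.99, 0.139, 0.0], [-0.0, -0.0, -1.0]]
wrist_force: [-0.8, -0.3, -0.7]
gripper_width: 0.005
```

>>> play_rows --commands '[[[-0.002, -0.012, 0, 0, 0, 0, 1], [-0.003, -0.022, 0, 0, 0, 0, 1], [-0.003, -0.022, 0.045, 0, 0, 0, 1], [-0.003, -0.022, 0.09, 0, 0, 0, 1], [-0.003, -0.022, 0.13, 0, 0, 0, 1]]]'

```text
time_s: 6.3
tcp_pos: [0.543, 0.041, 0.1875]
ee_rot: [[-0.141, -0.99, 0.0], [-0.99, 0.141, -0.0], [0.0, -0.0, -1.0]]
wrist_force: [1.7, 0.5, -0.3]
gripper_width: 0.005
```

>>> play_rows --commands '[[[-0.006, -0.045, 0.02, 0, 0, 0, 1], [-0.012, -0.09, 0.03, 0, 0, 0, 1], [-0.019, -0.135, 0.03, 0, 0, 0, 1], [-0.025, -0.18, 0.03, 0, 0, 0, 1], [-0.032, -0.225, 0.03, 0, 0, 0, 1]]]'

```text
time_s: 6.8
tcp_pos: [0.5098, -0.1852, 0.2158]
ee_rot: [[-0.141, -0.99, 0.0], [-0.99, 0.141, 0.0], [-0.0, -0.0, -1.0]]
wrist_force: [1.2, 0.1, -0.6]
gripper_width: 0.008
```

>>> play_rows --commands '[[[-0.03, -0.03, 0, 0, 0, 0, 1], [-0.06, -0.06, 0, 0, 0, 0, 1], [-0.09, -0.09, 0, 0, 0, 0, 1], [-0.12, -0.12, 0, 0, 0, 0, 1], [-0.12, -0.12, 0, 0, 0, 0, 1]]]'

```text
time_s: 7.3
tcp_pos: [0.3868, -0.3052, 0.2155]
ee_rot: [[-0.146, -0.989, -0.001], [-0.989, 0.146, 0.0], [-0.0, 0.001, -1.0]]
wrist_force: [0.5, 0.7, 0.2]
gripper_width: 0.006
```

```bash
python3 - <<'E'
from h import *
c=cap("top");cv2.imwrite("pics/t4.png",cv2.resize(c["image"][130:250,220:410,::-1],None,fx=3,fy=3))
c=cap("scene");cv2.imwrite("pics/s4.png",cv2.resize(c["image"][140:300,200:420,::-1],None,fx=3,fy=3))
E
```

```text
(no output)
```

View pics/t4.png

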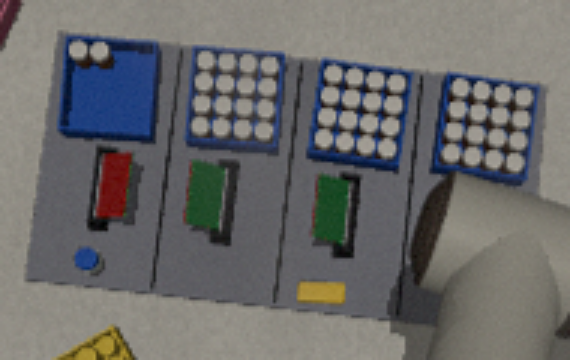

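View pics/s4.png

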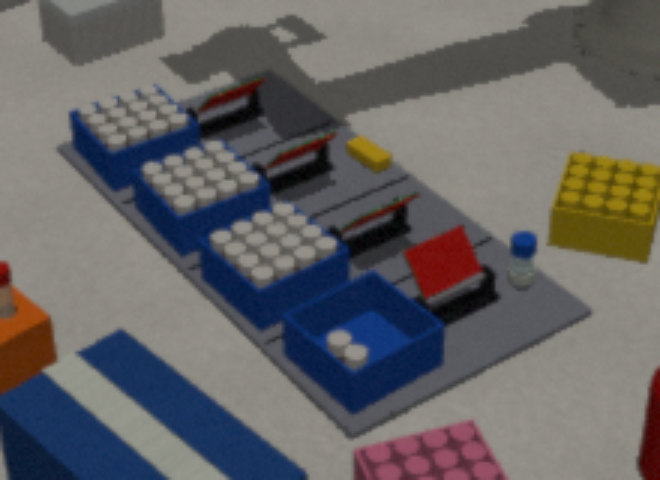

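The top view shows tag 1 red at (115,185) and tags 2 and 3 green at (205,195) and (332,208). The scene view shows tags 2, 3 and 4 all leaning the same way, and the bins, vial and eraser where they stood. I'm handing in.

```bash
python3 -c "
from station import r
print(r.finish_job())"
```

```text
the job is handed in; nothing more can be done
None
```

I pushed over the two wrong tags with the shut fingertips and handed the job in. They were both red in front of full bins: the second from the left and the rightmost. The red tag at the nearly empty bin and the green tag at the third bin were already right, so I left them alone.

- **Tags:** The last pictures show the three full-bin tags leaning the same way to the green-up side, and the low bin's tag red. In the final top view the arm hid the rightmost tag. I had seen it green from above earlier, and the final scene view shows it leaning the same way.
- **Everything else:** The bins, vial and eraser look unmoved. The wash bottle, tip box and tape roll were not fully in the final pictures, but the arm stayed clear of them.
- **Forces and time:** Wrist forces read under 2 N after each move. The clock stood at about 7 s of the 64 s allowed.

I judged the lean angles by eye and did not measure them. No check failed or disagreed.

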